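# Shut the tagged valve in the bench valve box

## Robot

A 7-joint arm with a two-finger parallel gripper is mounted at the origin on the work surface. World frame = base frame: x ahead of the robot, y to its left, z up, the work surface at z = 0. Lengths are in m, angles in rad, forces in N, time in s.
With the tool pointing down it reaches from about 0.425 to 0.925 m from the base axis. Payload 6.8 kg.
Tool frame: the origin (TCP) lies at the very end of the fingers, on their centre line; the grasp point (between the pads) lies 19 mm behind it; z points along the fingers, y is the line along which they close (so a half turn about z gives the same grasp; the last joint's range is limited). The gripper opens to 85 mm and grips with 20 to 120 N. Pads are 22 mm wide; open, the fingers measure 114 mm over their backs; the gripper's body (76 mm by 85 mm) begins 54 mm behind the grasp point. The pads swing forward as they close: fully open they stand 13 mm farther back than shut.
Start: joints at [-1.315, 0.477, 0.022, 1.555, -0.011, 1.109, -0.083], TCP at [0.24, 0.631, 0.231] pointing down, gripper open.
Joint ranges: [-2.96, 2.96], [-0.34, 2.1], [-1.41, 1.46], [0.24, 2.44], [-1.37, 4.51], [0.17, 1.92], [-2.96, 2.96]. Speed limits (rad/s): [2.39, 2.39, 3.14, 3.14, 3.14, 3.14, 3.14].

## Interface

Orientations are given as a unit quaternion [w, x, y, z].
In Python, from station import bot gives the robot as it stands.
- The arm moves only by the tool jog_arm, never from a script. Its argument "motion" is a list of rows, each a list of 7 numbers: the turn, a rotation vector about the tool's x, y, z in rad, then the shift along the tool's x, y, z in mm, then the finger opening in mm, from 0 to 85.4. A call has 1 to 10 rows; each row is the pose to reach, as a shift and turn from the pose commanded when the call began, along the tool's axes at that moment; what a row does not reach only later rows make up. A row lasts 1/8 s, in which the tool goes at most 62.5 mm and 10.7 degrees, less where a joint would pass 70% of its speed; a pose out of reach is approached as far as the arm can. A call with a gripper value outside its range is refused whole. The fingers move at their own pace and stop on an object; "grip_force" is the grip in N (left out, the last holds). Time passes only in rows, so rows that repeat a pose let the fingers close. It gives the time, the measured TCP pose, the force, the opening and the grip force at its end, in the units of the state.
- bot.get_obs(): the state, without advancing time (a new reading comes with each control period).
- bot.read_camera(name): name is "side" or "top" or "wrist"; returns a dict with "pixels" (400x640x3 uint8, red, green, blue), "camera_matrix" (3x3 intrinsics, pixels), "distortion" ([k1, k2, p1, p2, k3] as OpenCV has them; the pictures are not rectified), "T" (4x4, takes a point from camera to world coordinates); the wrist camera has in their place "tool_from_camera" (4x4, takes a point from camera to tool coordinates, whose origin is the TCP and whose axes are the flange's). Camera axes: x right, y down, z forward; pixel columns grow to the right and rows downward; lengths in m; the calibration is good to about 2 mm. A picture is of the moment at which its call begins: read the wrist's pose just before it. There is no depth.
- bot.hand_in(): hands the job in; it is judged then, once.
Trained networks look in a picture, given as the dict that the camera call returned (one of the last four; its "shot" number tells which), for a name from the list of things; names that differ only in an ending like _2 or _b are one class to them, and where a whole thing is asked for, a point or a joint stands for the part that bears it (a point fixed in the world has none). Each returns a list of dicts, best first, with "score" (0 to 1); they miss things now and then, are a little off and sometimes report something else, mostly with a low value. They report only what shows in the picture. A call takes as long as a camera call.
- bot.spot_in(thing, picture): "xy" ([column, row] in pixels, amid what is visible of it).
- bot.tip_of(thing, picture): "xy" ([column, row] in pixels: a listed point, or the origin of a listed thing).
The state is a dict: "t": time; "q": joint angles; "joint_vel": joint speeds; "joint_torque": joint torques, N m; "eef_pos": TCP position; "tool_rot": TCP orientation; "contact_force": force on the tool from outside, world axes, zero at the start; "torque": the same for the moment, N m; "gripper_width": opening from 0.0 (shut) to 1.0 (fully open); "grasp_force": force on a finger pad.
Only numpy, scipy, OpenCV 4.12 (cv2) and the standard library are available. Lean on these libraries where they do the work, as an engineer would, in place of code of your own. Each camera call takes 0.05 s, during which the arm holds its last target. There are 200 camera calls.

## Task

Slide the loose cover plate of the valve box along its guides onto the deck, without lifting it off, until all three valve levers inside lie open to view, and leave it there. Then push the lever that carries the round tag clockwise until it is fully shut against its stop, straight across its pipe. Leave the other two levers and the loose fittings around the box as they are.

Things in the scene. Friction and masses are not known exactly. Their poses are not given: they have to be found in the camera images.
- valve_box: fixed grey steel valve box, 200 mm (x) by 610 mm (y). Origin on the bench under the centre of its valve bay; x points away from the robot, y along the box. The bay (y -146 to 146) is an open pit; y -146 to -460 is closed by a flat deck. The cover lies on ledges (|x| 82 to 97) and deck, all at z = 85, between guides at x = +-97 whose tops are at z = 97
- deck (a point): centre of the deck's top (z = 85 mm), 303 mm towards box -y from the box's origin: the cover is slid onto it. A stop at the deck's far end (y = -460) rises to z = 97. At the bay's other end the wall (y 146 to 150) stops at z = 85, so the lip stands free there. Couplings stick out of the front wall by up to 48 mm, below z = 70
- bay (a point): middle stem place in the bay, at lever mid-height (67 mm). The three like valves stand in a row here and 76 mm to either side along box y, any valve at any place. Valve bodies and tubes reach up to z = 58 mm (tubes 46), the hubs on the stems to z = 76. At start all is under the cover
- cover: loose aluminium plate 188 mm (x) by 296 mm (y), 4 mm thick, 0.45 to 0.7 kg, 3 mm side play. Origin at the centre of its underside, axes as the box's. Its +y edge is folded up into a lip along the whole width. At the start its origin is 0 to 35 mm towards -y from the box's; it slides to -y with some 2 to 6 N of friction, up to 312 mm from the box's origin at the stop
- cover_lip (a point): middle of the lip, on its outer (+y) face, at its top edge. The lip is 4 mm thick and its top is 22 mm above the cover's underside (107 mm above the bench). Pushing on this face towards box -y slides the cover off the bay
- tagged_lever (a joint): the lever to shut, the one with the round tag. 0 = open, lever along its pipe, pointing to box -x; grows as it turns clockwise seen from above, towards box +y; 1.571 = fully shut against its stop, pointing to box +y. Stiff: needs about 0.3 Nm (7 N at its grip point) and stays where it is left. Starts open or nearly so (0 to 0.35)
- tagged_stem (a point): point on the vertical turning axis of the tagged lever, at its mid-height (67 mm above the bench). All three levers: 58 mm from this axis to the end, 16 mm wide over the black sleeve that covers the outer 40 mm, sleeve from z = 62 to 72 mm
- tagged_grip (a point): point in the middle of the tagged lever's sleeve, 42 mm from the axis, at mid-height. The tag, a flat round aluminium disc 32 mm across, is riveted on top of the sleeve, centred over this point (z = 72 to 75 mm), and stands 8 mm out over the sleeve on either side; the other levers have none
- plain_a_lever (a joint): lever without tag, open at the start, to be left alone. 0 = open, lever along its pipe, pointing to box -x; grows as it turns clockwise seen from above, towards box +y; 1.571 = fully shut against its stop, pointing to box +y
- plain_a_grip (a point): point on that lever, 42 mm from its axis, at mid-height
- plain_b_lever (a joint): lever without tag, already shut at the start, to be left alone. 0 = open, lever along its pipe, pointing to box -x; grows as it turns clockwise seen from above, towards box +y; 1.571 = fully shut against its stop, pointing to box +y
- plain_b_grip (a point): point on that lever, 42 mm from its axis, at mid-height
- coupler: steel quick coupling standing upright, 38 mm across, 70 mm tall, on the bench just beyond the lip end of the box; origin at its foot
- adaptor: steel hexagon adaptor standing upright, 30 mm across, 52 mm tall, beyond the lip end of the box; origin at its foot
- hose_end: crimped steel hose end lying on the bench behind the box, about 140 mm long, 37 mm across; origin on the bench under its middle
- spanner: open-ended spanner 200 mm long lying behind the box; origin under its middle
- gauge: pressure gauge lying face up behind the box, 68 mm across, 33 mm high; origin under its centre
- cap: red plastic protective cap, 36 mm across, 24 mm tall, on the bench in front of the box; origin at its foot
- elbow: steel elbow fitting, 30 mm block, 56 mm tall, on the bench in front of the box; origin under the block

How it is judged:
On the way, in this order (a step that is already met when the one before it is completed fails the run):
1. the cover is slid along its guides until all three levers are uncovered (y of cover in the frame of valve_box below -0.245 m), for 0.2 s.
2. the tagged lever is pushed fully shut (y of cover in the frame of valve_box below -0.245 m and value of joint tagged_lever above 1.47 rad), for 0.2 s.
At the end, for the whole second after the job is handed in: The cover lies at rest in its guides on the deck, its origin at least 245 mm towards box -y from the box's origin; the tagged lever is within 0.1 rad (6 degrees) of its shut stop; the other levers are within 10 mm and the loose fittings within 30 mm of where they were (all of step 2 and not (z of cover in the frame of valve_box above 0.1 m or z of cover in the frame of valve_box below 0.075 m or angle between cover's own z axis and vertical above 0.12 rad) and linear speed of cover below 0.02 m/s and velocity of joint tagged_lever below 0.05 rad/s and not (distance of plain_a_grip from where it was at the start of the episode above 0.01 m) and not (distance of plain_b_grip from where it was at the start of the episode above 0.01 m) and not (distance of coupler from where it was at the start of the episode above 0.03 m) and not (distance of adaptor from where it was at the start of the episode above 0.03 m) and not (distance of hose_end from where it was at the start of the episode above 0.03 m) and not (distance of spanner from where it was at the start of the episode above 0.03 m) and not (distance of gauge from where it was at the start of the episode above 0.03 m) and not (distance of cap from where it was at the start of the episode above 0.03 m) and not (distance of elbow from where it was at the start of the episode above 0.03 m)); the robot touches nothing.
It fails at once if the cover is lifted more than 15 mm off its ledges, tipped or dropped (z of cover in the frame of valve_box above 0.1 m or z of cover in the frame of valve_box below 0.075 m or angle between cover's own z axis and vertical above 0.12 rad).
It fails at once if one of the other two levers is moved (more than 10 mm at its grip point) (distance of any of plain_a_grip, plain_b_grip from where it was at the start of the episode above 0.01 m).
It fails at once if a loose fitting or tool by the box is moved more than 30 mm or picked up (distance of any of coupler, adaptor, hose_end, spanner, gauge, cap, elbow from where it was at the start of the episode above 0.03 m).
It also fails if it takes over 48 s, if anything falls off the work surface, if the arm or the gripper's body presses on something with over 40 N, if the wrist force passes 120 N, or if a joint passes its speed limit or range.

## Working session

There is one attempt and no reset: what is moved stays moved. The work goes in short steps, Python scripts to look and compute and a tool call to move; the robot and the scene stay as the last step left them, time stands still between calls to the robot, and variables do not carry over. Pictures are saved under pics/ and viewed, at most 10 in all, crops included, and the job is handed in when it is done.

Besides the shell and the picture viewer there is one more tool, called after "Call:" by a JSON object that holds its "op" and its "data". jog_arm: Moves the arm, as the interface text tells. Its arguments: {"type":"object","properties":{"motion":{"type":"array"},"grip_force":{"type":"number"}},"required":["motion"]}

```bash
mkdir -p pics
cat > h.py <<'E'
import numpy as np, cv2
from scipy.spatial.transform import Rotation as R
from station import bot
def shot(name,f=None):
    o=bot.get_obs(); p=bot.read_camera(name)
    if 'T' not in p or p.get('T') is None:
        T=np.eye(4); q=o['tool_rot']; T[:3,:3]=R.from_quat([q[1],q[2],q[3],q[0]]).as_matrix(); T[:3,3]=o['eef_pos']
        p['Tw']=T@np.array(p['tool_from_camera'])
    else: p['Tw']=np.array(p['T'])
    if f: cv2.imwrite('pics/'+f,p['pixels'][:,:,::-1])
    return p
def onz(p,xy,z):
    u=cv2.undistortPoints(np.array([[xy]],float),np.array(p['camera_matrix']),np.array(p['distortion']))[0,0]
    d=p['Tw'][:3,:3]@np.array([u[0],u[1],1]); c=p['Tw'][:3,3]
    return c+d*(z-c[2])/d[2]
def proj(p,X):
    T=np.linalg.inv(p['Tw']); X=np.atleast_2d(X).astype(float)
    return cv2.projectPoints(X,cv2.Rodrigues(T[:3,:3])[0],T[:3,3],np.array(p['camera_matrix']),np.array(p['distortion']))[0][:,0]
E
python3 - <<'E'
from h import *
np.set_printoptions(precision=3,suppress=True)
o=bot.get_obs(); print(o['t'],o['eef_pos'],o['tool_rot'])
for c in ['top','side']:
    p=shot(c,c+'0.png'); print(c,p['Tw'][:3,3])
    for n,z in [('valve_box',0),('deck',.085),('bay',.067),('cover',.085),('cover_lip',.107),('coupler',0),('adaptor',0),('cap',0),('elbow',0),('hose_end',0),('gauge',0),('spanner',0)]:
        for d in bot.tip_of(n,p)[:1]: print(n,round(d['score'],2),np.round(d['xy']),onz(p,d['xy'],z))
E
```

```text
0.0 [0.24 0.63 0.23] [-0.     0.181  0.984 -0.001]
top [0.434 0.012 1.11 ]
deck 0.88 [474. 214.] [ 0.571 -0.323  0.085]
cover 0.87 [337. 222.] [ 0.563 -0.023  0.085]
cover_lip 0.79 [269. 229.] [0.549 0.123 0.107]
coupler 0.64 [230. 231.] [0.558 0.227 0.   ]
adaptor 0.58 [229. 274.] [0.457 0.23  0.   ]
cap 0.65 [285. 298.] [0.398 0.101 0.   ]
elbow 0.58 [393. 286.] [ 0.419 -0.151  0.   ]
gauge 0.56 [244. 167.] [0.714 0.194 0.   ]
spanner 0.75 [373. 158.] [ 0.725 -0.118  0.   ]
side [0.545 0.669 0.574]
deck 0.56 [332. 126.] [ 0.578 -0.309  0.085]
cover 0.95 [338. 191.] [ 0.553 -0.02   0.085]
cover_lip 0.71 [337. 229.] [0.549 0.124 0.107]
coupler 0.64 [327. 318.] [0.558 0.229 0.   ]
adaptor 0.87 [386. 323.] [0.461 0.23  0.   ]
cap 0.59 [416. 265.] [0.396 0.093 0.   ]
hose_end 0.96 [261. 238.] [0.706 0.042 0.   ]
gauge 0.62 [245. 293.] [0.707 0.188 0.   ]
spanner 0.85 [265. 192.] [ 0.728 -0.122  0.   ]
```

View pics/top0.png

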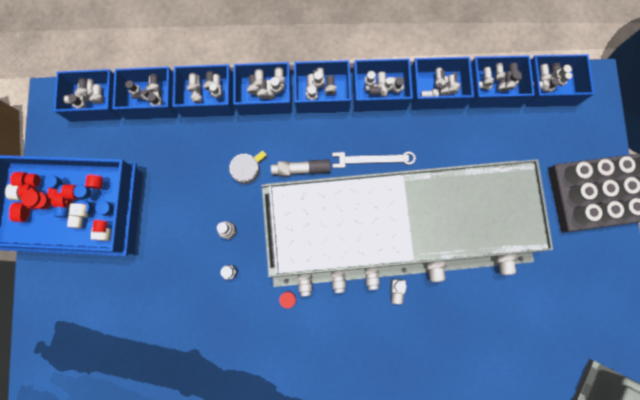

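View pics/side0.png

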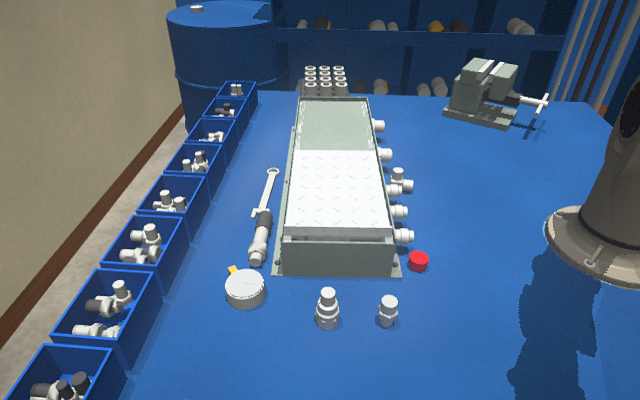

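The box runs along world y, with its cover bay at top-image columns 268–410 and the lip at about (269, 229). The deck is to the right. The side view agrees, with the coupler at (327, 310) and the adaptor at (387, 312) beyond the lip end. Next I'll get the yaw from the guide corners with an overlay.

Run:
```python
from h import *
from scipy.optimize import least_squares
np.set_printoptions(precision=3,suppress=True)
t=shot('top'); s=shot('side')
# fit pose to white/grey edge: use net points averaged over both views
pts={'deck':(0,-303,85),'valve_box':(0,0,0)}
obs=[]
for p in (t,s):
    for n in ('deck','valve_box','cover','cover_lip'):
        for d in bot.tip_of(n,p)[:1]:
            obs.append((p,n,d['xy']))
def model(v,n):
    x,y,a,c=v; b={'deck':(0,-.303,.085),'valve_box':(0,0,0),'cover':(0,c,.085),'cover_lip':(0,c+.148,.107)}[n]
    return np.array([x+np.cos(a)*b[0]-np.sin(a)*b[1],y+np.sin(a)*b[0]+np.cos(a)*b[1],b[2]])
f=lambda v:np.concatenate([(proj(p,model(v,n))[0]-xy) for p,n,xy in obs])
r=least_squares(f,[.555,0,.07,-.02],loss='soft_l1',x_scale=[.01,.01,.1,.01]); print(r.x,r.fun)
c=[onz(t,xy,.097) for xy in [(264,186),(539,160),(551,248),(271,276)]]; print(np.array(c))
x,y,a,cc=r.x
def drawn(p,f,crop):
    im=p['pixels'][:,:,::-1].copy(); k=3 if 1 else 1
    x0,y0,x1,y1=crop; im=cv2.resize(im[y0:y1,x0:x1],None,fx=2.5,fy=2.5,interpolation=cv2.INTER_CUBIC)
    def poly(L,z,col):
        W=[(x+np.cos(a)*u-np.sin(a)*w,y+np.sin(a)*u+np.cos(a)*w,z) for u,w in L]
        q=((proj(p,W)-[x0,y0]+.5)*2.5).astype(int); cv2.polylines(im,[q],True,col,1)
    poly([(-.097,.150),(.097,.150),(.097,-.460),(-.097,-.460)],.097,(0,0,255))
    poly([(-.094,cc+.148),(.094,cc+.148),(.094,cc-.148),(-.094,cc-.148)],.089,(0,200,0))
    cv2.imwrite('pics/'+f,im)
drawn(t,'ov.png',(250,140,570,300))
```

```text
[ 0.552  0.042  0.05  -0.07 ] [214.023 -15.48   -0.814  64.405   2.25   -0.271  -0.713  -1.538   0.503
  11.654   1.564  -0.71   -0.216   2.416]
[[ 0.645  0.135  0.097]
 [ 0.684 -0.475  0.097]
 [ 0.489 -0.48   0.097]
 [ 0.449  0.122  0.097]]
```

View pics/ov.png

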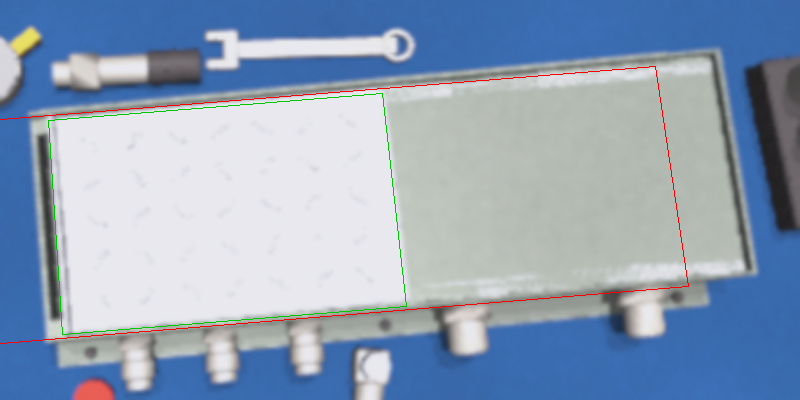

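The overlay fits the cover well. From the corners, the box origin is about (0.5566, -0.020) with yaw 0.065, and the lip face is at box y ≈ 0.142. I'm moving to just beyond the lip with the fingers shut.

Call:
{"op": "jog_arm", "data": {"motion": [[0,0,-0.15,-45,-32,6,0],[0,0,-0.3,-95,-68,12,0],[0,0,-0.429,-150,-107,20,0],[0,0,-0.429,-205,-146,28,0],[0,0,-0.429,-255,-182,35,0],[0,0,-0.429,-305,-218,45,0],[0,0,-0.429,-355,-253,55,0],[0,0,-0.429,-405,-288,60,0],[0,0,-0.429,-446,-318,60,0],[0,0,-0.429,-446,-318,60,0]], "grip_force": 40}}

```text
t: 3.05
eef_pos: [0.5466, 0.1688, 0.1714]
tool_rot: [0.001, -0.028, 1.0, -0.001]
contact_force: [-0.4, 0.5, -0.3]
gripper_width: 0.002
grasp_force: 0.0
```

Call:
{"op": "jog_arm", "data": {"motion": [[0,0,-0.009,0,0,50,0],[0,0,-0.009,1,0,77,0],[0,0,-0.009,2,-10,77,0],[0,0,-0.009,2,-20,77,0],[0,0,-0.009,2,-30,77,0],[0,0,-0.009,2,-40,77,0],[0,0,-0.009,2,-50,77,0],[0,0,-0.009,2,-60,77,0]]}}

```text
t: 4.05
eef_pos: [0.5464, 0.1162, 0.0951]
tool_rot: [0.001, -0.038, 0.999, 0.001]
contact_force: [-0.0, 4.7, 3.8]
gripper_width: 0.001
grasp_force: 2.7
```

Call:
{"op": "jog_arm", "data": {"motion": [[0,0,0.01,0,-12,0,0],[0,0,0.01,0,-26,0,0],[0,0,0.01,1,-40,0,0],[0,0,0.01,1,-54,0,0],[0,0,0.01,1,-68,0,0],[0,0,0.01,1,-82,0,0],[0,0,0.01,1,-96,0,0],[0,0,0.01,1,-110,0,0],[0,0,0.01,1,-124,0,0],[0,0,0.01,1,-138,0,0]]}}

```text
t: 5.3
eef_pos: [0.5556, -0.0214, 0.095]
tool_rot: [0.001, -0.033, 0.999, 0.001]
contact_force: [-0.7, 6.3, 3.9]
gripper_width: -0.002
grasp_force: 3.1
```

Call:
{"op": "jog_arm", "data": {"motion": [[0,0,0,0,-14,0,0],[0,0,0,0,-28,0,0],[0,0,0,0,-42,0,0],[0,0,0,0,-56,0,0],[0,0,0,0,-70,0,0],[0,0,0,0,-84,0,0],[0,0,0,0,-98,0,0],[0,0,0,0,-112,0,0],[0,0,0,0,-124,0,0],[0,0,0,0,-130,0,0]]}}

```text
t: 6.55
eef_pos: [0.5636, -0.1517, 0.0948]
tool_rot: [0.0, -0.032, 0.999, 0.001]
contact_force: [-0.1, 6.9, 6.3]
gripper_width: -0.001
grasp_force: 3.6
```

Call:
{"op": "jog_arm", "data": {"motion": [[0,0,0,0,8,0,0],[0,0,0,0,15,-20,0],[0,0,0,0,40,-70,0],[0,0,0,0,80,-120,0],[0,0,0,0,130,-160,0],[0,0,0,0,130,-160,0]]}}

```text
t: 7.3
eef_pos: [0.5564, -0.0181, 0.2573]
tool_rot: [0.003, -0.036, 0.999, 0.001]
contact_force: [0.6, -0.5, 0.2]
gripper_width: -0.001
grasp_force: 0.0
```

Run:
```python
from h import *
np.set_printoptions(precision=3,suppress=True)
o=np.array([.5566,-.020]);a=.065;Rb=np.array([[np.cos(a),-np.sin(a)],[np.sin(a),np.cos(a)]])
for c in ['wrist','side','top']:
    p=shot(c,c+'1.png'); print(c,p['Tw'][:3,3])
    for n,z in [('tagged_stem',.067),('tagged_grip',.067),('plain_a_grip',.067),('plain_b_grip',.067),('bay',.067),('cover_lip',.107),('cover',.085)]:
        for d in bot.tip_of(n,p)[:2]:
            w=onz(p,d['xy'],z); print(n,round(d['score'],2),np.round(d['xy']),w[:2],'box',Rb.T@(w[:2]-o))
a_=cv2.imread('pics/wrist1.png');
```

```text
wrist [ 0.473 -0.023  0.4  ]
tagged_stem 0.67 [392. 189.] [0.57 0.06] box [0.019 0.079]
tagged_stem 0.67 [324. 186.] [ 0.572 -0.015] box [0.016 0.004]
tagged_grip 0.71 [402. 148.] [0.525 0.064] box [-0.026  0.086]
plain_a_grip 0.85 [328. 149.] [ 0.531 -0.013] box [-0.025  0.008]
plain_a_grip 0.52 [325. 160.] [ 0.543 -0.015] box [-0.014  0.006]
plain_b_grip 0.69 [400. 149.] [0.526 0.062] box [-0.025  0.084]
plain_b_grip 0.59 [297. 187.] [ 0.575 -0.044] box [ 0.017 -0.025]
bay 0.67 [324. 190.] [ 0.576 -0.014] box [0.02  0.005]
cover_lip 0.56 [168. 179.] [ 0.564 -0.165] box [-0.002 -0.145]
cover 0.93 [ 47. 182.] [ 0.582 -0.313] box [ 0.007 -0.294]
side [0.545 0.669 0.574]
tagged_stem 0.69 [329. 222.] [0.566 0.059] box [0.015 0.079]
tagged_grip 0.86 [354. 222.] [0.518 0.053] box [-0.033  0.076]
plain_a_grip 0.62 [351. 202.] [ 0.524 -0.009] box [-0.031  0.014]
plain_b_grip 0.45 [330. 188.] [ 0.569 -0.054] box [ 0.011 -0.035]
bay 0.67 [329. 199.] [ 0.57  -0.015] box [0.013 0.004]
cover_lip 0.75 [336. 147.] [ 0.562 -0.159] box [-0.004 -0.139]
cover 0.64 [333. 128.] [ 0.576 -0.299] box [ 0.001 -0.28 ]
top [0.434 0.012 1.11 ]
tagged_stem 0.82 [302. 220.] [0.571 0.055] box [0.019 0.074]
tagged_grip 0.52 [298. 240.] [0.528 0.065] box [-0.023  0.087]
bay 0.47 [302. 223.] [0.565 0.055] box [0.013 0.074]
cover_lip 0.97 [404. 217.] [ 0.566 -0.165] box [ 0.    -0.146]
cover 0.74 [467. 210.] [ 0.58  -0.309] box [ 0.005 -0.29 ]
```

View pics/wrist1.png

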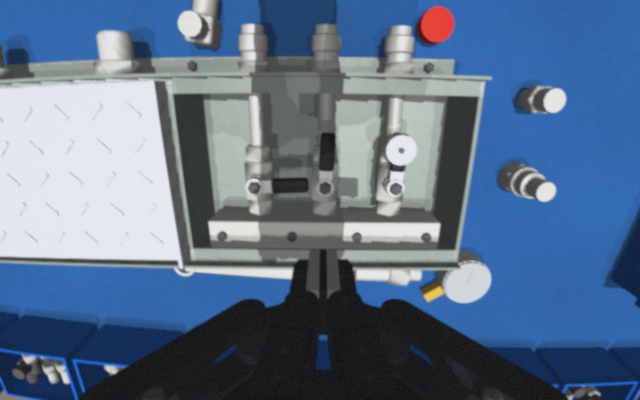

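View pics/side1.png

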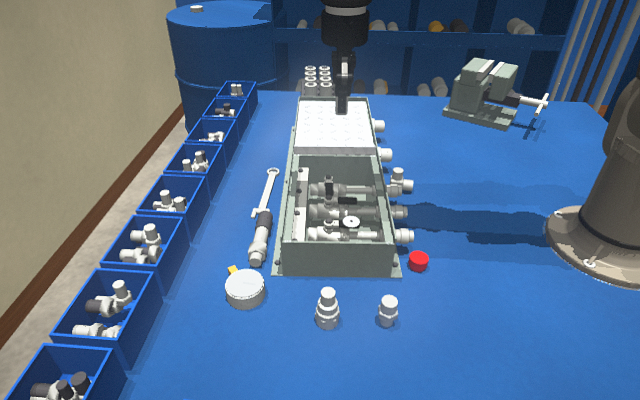

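The view shows the cover clear, with its origin at box y ≈ -0.29. The tagged lever is at the +y place: its hub is at wrist pixel (396, 189) and its tag at (402, 150). A plain open lever is in the middle, with its grip at (328, 150). The plain shut lever is at the -y place. I'm going into the gap between the tagged lever and the middle one.

Call:
{"op": "jog_arm", "data": {"motion": [[0,0,0.007,13,18,20,0],[0,0,0.007,26,37,60,0],[0,0,0.007,26,37,110,0],[0,0,0.007,26,37,150,0],[0,0,0.007,26,37,160,0]]}}

```text
t: 9.12
eef_pos: [0.5249, 0.0124, 0.0922]
tool_rot: [-0.002, -0.029, 1.0, -0.0]
contact_force: [0.5, -0.1, 0.5]
gripper_width: -0.003
grasp_force: 0.0
```

Run:
```python
from h import *
p=shot('wrist'); im=p['pixels'][:,:,::-1].copy()
o=bot.get_obs(); print(o['eef_pos'],o['tool_rot'])
e=np.array([-.998,-.065]);n=np.array([-.065,.998]);s=np.array([.568,.059])
def m(a,b,z,c): 
    w=s+a*e+b*n; q=proj(p,[[*w,z]])[0]; cv2.circle(im,tuple(q.astype(int).tolist()),3,c,-1)
m(0,0,.076,(0,0,255)); m(.042,.004,.075,(0,0,255)); m(0,-.076,.076,(0,255,0)); m(.042,-.076,.072,(0,255,0)); 
m(.043,-.039,.064,(255,0,255))
q=np.array(o['eef_pos'])
for dx in(-.011,.011):
  for dy in (-.0145,.0145):
    w=q[:2]+dx*e+dy*n; m2=proj(p,[[*w,.068]])[0]; cv2.circle(im,tuple(m2.astype(int).tolist()),2,(0,255,255),-1)
cv2.imwrite('pics/w2.png',im)
```

```text
[0.52548968 0.01242178 0.09247899] [-1.71360938e-03 -2.86326581e-02  9.99588511e-01 -2.05475736e-04]
```

View pics/w2.png

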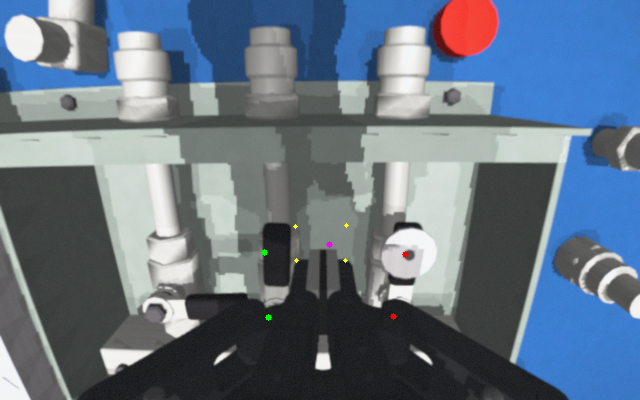

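The tag's left edge is at pixel 382 and the middle sleeve's right edge at 291, so the gap's centre is at pixel 336. I'm shifting about 9 mm to +y and then descending.

Call:
{"op": "jog_arm", "data": {"motion": [[0,0,-0.008,-2,9,0,0],[0,0,-0.008,-2,9,5,0],[0,0,-0.008,-2,9,17,0],[0,0,-0.008,-2,9,28,0],[0,0,-0.008,-2,9,28,0]]}}

```text
t: 9.8
eef_pos: [0.5272, 0.0213, 0.0651]
tool_rot: [-0.001, -0.032, 0.999, -0.0]
contact_force: [0.6, -0.0, 0.7]
gripper_width: 0.002
grasp_force: 0.0
```

Call:
{"op": "jog_arm", "data": {"motion": [[0,0,0,0,5.5,0,0],[0,0,0.09,2.5,9.5,0,0],[0,0,0.18,5,14,0,0],[0,0,0.27,6.5,18,0,0],[0,0,0.36,8,22.5,0,0],[0,0,0.45,9,27,0,0],[0,0,0.54,9.5,32,0,0],[0,0,0.63,9.5,36.5,0,0],[0,0,0.72,9.5,41.5,0,0]]}}

```text
t: 10.92
eef_pos: [0.5149, 0.06, 0.0665]
tool_rot: [-0.001, 0.324, 0.946, -0.001]
contact_force: [-3.2, -6.8, 4.3]
gripper_width: -0.001
grasp_force: 4.3
```

Run:
```python
from h import *
p=shot('wrist','w3.png'); o=bot.get_obs(); print(o['eef_pos'],o['tool_rot'],o['contact_force'])
```

```text
[0.51495866 0.06103575 0.0664398 ] [-5.68096867e-04  3.25359087e-01  9.45589619e-01 -1.18949809e-03] [-3.18530856 -4.77395491  3.32874031]
```

View pics/w3.png

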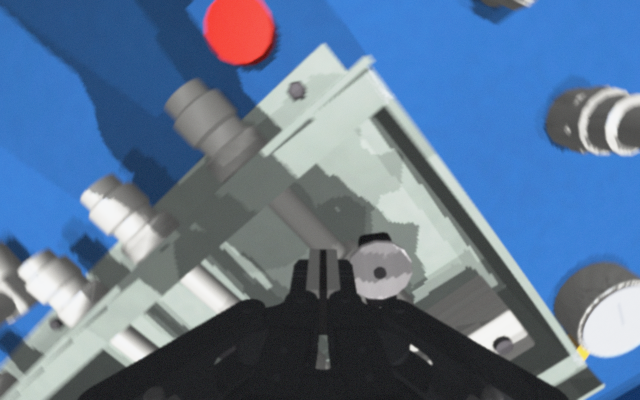

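Call:
{"op": "jog_arm", "data": {"motion": [[0,0,0.09,2.5,4,0,0],[0,0,0.18,5,8,0,0],[0,0,0.27,6.5,12.5,0,0],[0,0,0.36,8,17,0,0],[0,0,0.45,9,21.5,0,0],[0,0,0.54,9.5,26.5,0,0],[0,0,0.63,9.5,31,0,0],[0,0,0.72,9.5,36,0,0],[0,0,0.8,9,40,0,0],[0,0,0.86,8,43,0,0]]}}

```text
t: 12.22
eef_pos: [0.5333, 0.1014, 0.0663]
tool_rot: [-0.002, 0.688, 0.726, -0.002]
contact_force: [-8.1, -1.5, 8.2]
gripper_width: -0.002
grasp_force: 5.1
```

Call:
{"op": "jog_arm", "data": {"motion": [[0,0,0,0,2,0,0],[0,0,0,0,4,0,0],[0,0,0,0,4,0,0]]}}

```text
t: 12.6
eef_pos: [0.5371, 0.1031, 0.0663]
tool_rot: [-0.003, 0.687, 0.727, -0.001]
contact_force: [-7.6, 1.3, 6.8]
gripper_width: -0.001
grasp_force: 5.1
```

Call:
{"op": "jog_arm", "data": {"motion": [[0,0,0,0,2,0,0],[0,0,0,0,4,0,0],[0,0,0,0,4,0,0]]}}

```text
t: 12.98
eef_pos: [0.5381, 0.1034, 0.0659]
tool_rot: [-0.005, 0.686, 0.727, -0.003]
contact_force: [-17.1, 2.6, 14.9]
gripper_width: -0.0
grasp_force: 10.3
```

Force rose sharply after 1 mm of travel, so the lever is on its stop. I'm backing off and raising the tool.

Call:
{"op": "jog_arm", "data": {"motion": [[0,0,0,0,2,0,0],[0,0,0,0,-6,0,0],[0,0,0,0,-12,0,0],[0,0,0,0,-12,-30,0],[0,0,0,0,-12,-80,0],[0,0,0,-40,-20,-130,0],[0,0,0,-90,-20,-170,0],[0,0,0,-140,-20,-200,0],[0,0,0,-160,-20,-200,0],[0,0,0,-160,-20,-200,0]]}}

```text
t: 14.22
eef_pos: [0.5329, -0.0608, 0.2669]
tool_rot: [0.001, 0.688, 0.725, 0.001]
contact_force: [0.1, 0.2, 0.1]
gripper_width: -0.004
grasp_force: 0.0
```

Run:
```python
from h import *
p=shot('top'); print(bot.get_obs()['contact_force'])
s=shot('side')
a=cv2.resize(p['pixels'][140:310,210:570],None,fx=2.2,fy=1.8); b=cv2.resize(s['pixels'][80:340,200:480],None,fx=1,fy=1)
b=cv2.resize(s['pixels'][120:280,240:440],(350,280),interpolation=cv2.INTER_CUBIC)
im=np.zeros((590,792,3),np.uint8); im[:306,:792]=a; im[308:588,:350]=b
cv2.imwrite('pics/fin.png',im[:,:,::-1])
o=np.array([.5566,-.020]);t=.065;Rb=np.array([[np.cos(t),-np.sin(t)],[np.sin(t),np.cos(t)]])
for q in (p,s):
  for n,z in [('tagged_stem',.067),('tagged_grip',.067),('cover_lip',.107)]:
    for d in bot.tip_of(n,q)[:1]: print(n,d['score'],np.round(Rb.T@(onz(q,d['xy'],z)[:2]-o),3))
```

```text
[-0.03497135  0.50258903  0.28193139]
tagged_stem 0.86 [0.026 0.074]
tagged_grip 0.65 [0.019 0.121]
tagged_stem 0.75 [0.014 0.082]
tagged_grip 0.48 [0.015 0.127]
cover_lip 0.75 [ 0.003 -0.142]
```

View pics/fin.png

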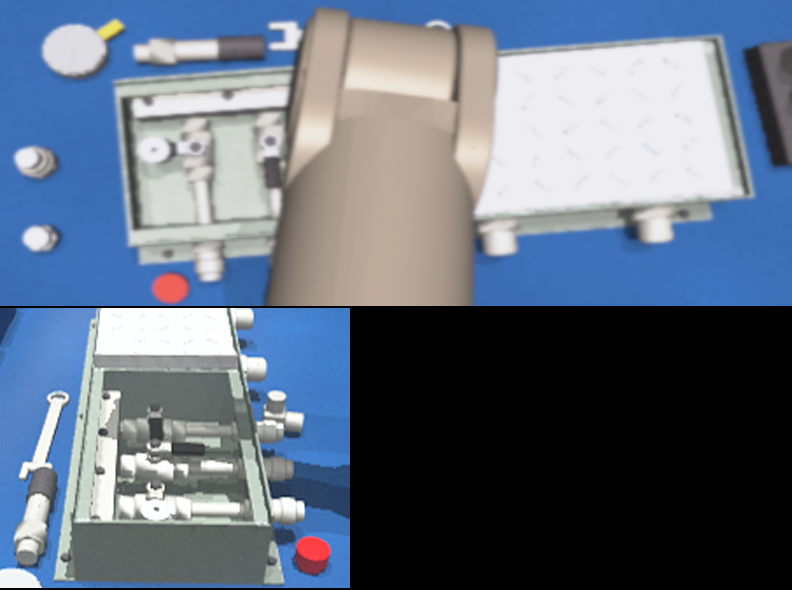

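The tag at (153, 150) is now straight across the pipe from the hub at (194, 147). The other levers and the fittings are unmoved, and the cover lies on the deck.

```bash
python3 -c "
from station import bot
print(bot.hand_in())"
```

```text
the job is handed in; nothing more can be done
None
```

I handed the job in at about 14 s of the 48 s allowed: the cover is on the deck about 0.29 m from the box's origin, the tagged lever is shut against its stop, and the other levers and fittings look unmoved; no verdict came back.

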